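Free the sagging bolt and hold the thread cabinet's gate ajar

TASK

The gate of the little wooden thread cabinet is bolted shut, and its worn barrel bolt sags so that the collar on its end catches behind the bent-up lip of the keeper. Take the bolt by its upright knob, lift it over the lip while drawing it back out of the keeper, then swing the sprung gate open by about 30 degrees. Finish while still holding the gate ajar there, with the bolt kept drawn back, because the gate falls shut when it is let go; leave the things lying round about where they are.

Things in the scene. Friction and masses are not known exactly. Their poses are not given: they have to be found in the camera images.
- cabinet: low thread cabinet of light wood, fixed to the table with its gate turned away from the robot (sometimes partly to the right), 79 deep x 220 wide x 120 mm high, with two thread spools inside. Origin: centre of its underside, on the table. Its own axes: z up, -x is the front (gate) side, +y is the hinge side, -y the side of the keeper post. Gate and bolt stand in front of x = -35 mm
- gate: the gate of the cabinet: light wood frame with thin upright steel bars, 12 mm thick, 166 mm wide, from 14 to 110 mm above the table. Origin: on the hinge line at table height. At gate_swing 0 its axes are those of the cabinet; it carries the bolt, and turns clockwise seen from above as it opens, its free edge moving to the cabinet's -x. At the top front it carries two steel guide loops whose tops are 121 mm above the table
- bolt: steel barrel bolt lying level along the gate's y axis on the gate's front: rod of 8 mm diameter, collar of 23 mm diameter and 8 mm length on its -y end, upright knob. Origin: on the rod's axis right under the knob, 98 mm above the table when the bolt sags; axes like those of the gate. The collar's end is 76 mm to -y of the origin
- knob (a point): centre of the bolt's upright knob, a steel cylinder of 18 mm diameter and 32 mm height (16 mm above and 16 mm below this point) on an 8 mm stem; 152 mm above the table when the bolt sags. The fingers may take it from above along any direction; nothing else near it is higher than 121 mm
- hinge (a point): point on the gate's upright hinge line, 152 mm above the table. The shut knob lies 15 mm to -x and 128 mm to -y of it in the cabinet's axes; fully drawn, 88 mm to -y
- lip (a point): middle of the top edge of the keeper's bent-up lip, 93.5 mm above the table. The lip, 6 mm thick, stands across the bolt's way; the underside of the sagging collar is 7 mm lower than its top. The keeper is an open-topped cradle on the post: its front cheek (up to 109 mm above the table) keeps the collar, and so the gate, from coming forward
- gate_swing (a joint): opening angle of the gate, rad: 0 shut, grows as it opens, stop at 1.4. A spring shuts it: moment 0.16 N m at 0, growing by 0.4 N m a rad
- bolt_pull (a joint): how far the bolt is drawn back towards the hinge (+y of the gate), m: 0 fully shut, stop at 0.040. Starts at 0 to 0.008. If the bolt is not lifted the collar strikes the lip at 0.011; from 0.026 the bolt is clear of the keeper. Slight friction, no spring: it stays where it is left
- bolt_lift (a joint): how far the bolt is lifted in its tall worn guides, m: 0 sagging, stop at 0.012. It must be above 0.007 to pass the lip; it sinks by its own weight (about 90 g) when let go
- glass_dish: octagonal glass dish, 67 mm across, 18 mm high, lying on the table; to be left alone. Origin: centre of its underside
- cream_jar: low round white jar, 45 mm across, up to 24 mm high, on the table; to be left alone. Origin: centre of its underside
- bracelet: bead bracelet, 68 mm across, 10 mm high, on the table; to be left alone. Origin: centre of its underside

How it is judged (in metres and radians):
On the way:
1. the bolt is lifted over the lip and drawn back clear of the keeper (at least 30 mm) (value of joint bolt_pull above 0.03 m), for 0.1 s.
At the end, for the whole second after the job is handed in: the gate is held still (under 0.05 rad/s) between 20 and 40 degrees open (0.35 to 0.70 rad), the bolt still drawn back by more than 26 mm, and the gripper's fingers press on the gate or its bolt with more than 1 N (value of joint gate_swing between 0.35 and 0.7 rad and velocity of joint gate_swing between -0.05 and 0.05 rad/s and value of joint bolt_pull above 0.026 m and contact force between the fingers and gate above 1 N); the arm keeps its last pose, push and grip.
It fails at once if glass dish is shifted by more than 30 mm (distance of glass_dish from where it was at the start of the episode above 0.03 m).
It fails at once if cream jar is shifted by more than 30 mm (distance of cream_jar from where it was at the start of the episode above 0.03 m).
It fails at once if bracelet is shifted by more than 30 mm (distance of bracelet from where it was at the start of the episode above 0.03 m).
It also fails if it takes over 38 s, if anything falls off the work surface, if the arm or the gripper's body presses on something with over 40 N, if the wrist force passes 120 N, or if a joint passes its speed limit or range.

ROBOT

A 7-joint arm with a two-finger parallel gripper is mounted at the origin on the work surface; the furniture and walls round the work are solid. World frame = base frame: x ahead of the robot, y to its left, z up, the work surface at z = 0. Lengths are in m, angles in degrees, forces in N, time in s.
With the tool pointing down it reaches from about 0.425 to 0.875 m from the base axis. Payload 4.7 kg.
Tool frame: the origin (TCP) lies on the centre line of the jaws, within the pads' length; the fingertips stand 11 mm ahead of it and the grasp point (between the pads) lies 8 mm behind it (finger_overhang is the x of the fingertips in the tool frame, in m); x points along the fingers, z is the direction in which the jaws open and shut, and the axes are right-handed (so a half turn about x gives the same grasp; the last joint's range is limited). The gripper opens to 87 mm and grips with 3 to 60 N. Pads are 19 mm wide; open, the fingers measure 117 mm over their backs; the gripper's body (75 mm by 190 mm) begins 51 mm behind the grasp point.
Start: joints at [72.485, 18.392, -4.016, 83.108, 1.295, 78.541, -3.26], TCP at [0.204, -0.617, 0.234] pointing down, gripper open.
Joint ranges: [-163.93, 163.93], [-17.29, 119.83], [-79.2, 71.16], [3.27, 140.29], [-89.18, 269.18], [5.43, 117.66], [-154.24, 154.24]. Speed limits (degrees/s): [147.25, 147.25, 180, 180, 180, 180, 180].

INTERFACE

Orientations are given as [roll, pitch, yaw] about the fixed x, y, z axes, in that order (R = Rz(yaw) Ry(pitch) Rx(roll)).
In Python, from cell import get_obs, read_camera, sign_off, cut_out, finger_overhang gives the robot as it stands.
- The arm moves only by the tool servo_tool, never from a script. Its argument "rows" is one flat list of numbers, 5 for each row, row after row: the shift along the world's x, y, z in mm, then the turn about the world's z in degrees, then the closure, from 0 (fully open) to 1 (shut). A call has 1 to 10 rows; each row is the pose to reach, as a shift and turn from the pose commanded when the call began; what a row does not reach only later rows make up. A row lasts 1/12 s, in which the tool goes at most 41.7 mm and 7.16 degrees, less where a joint would pass 70% of its speed; a pose out of reach is approached as far as the arm can. A call with a gripper value outside its range is refused whole. The fingers move at their own pace and stop on an object; "force" is the grip in N (left out, the last holds). Time passes only in rows, so rows that repeat a pose let the fingers close. It gives the time, the measured TCP pose, the force and the opening at its end, in the units of the state.
- get_obs(): the state, without advancing time (a new reading comes with each control period).
- read_camera(name): name is "scene" or "top" or "wrist"; returns a dict with "frame" (420x560x3 uint8, blue, green, red), "range_z" (420x560 float32, m along the optical axis (not along the pixel's ray), 0 where there is no reading), "intrinsics" (3x3 intrinsics, pixels), "cam_to_world" (4x4, takes a point from camera to world coordinates); the wrist camera has in their place "tool_from_camera" (4x4, takes a point from camera to tool coordinates, whose origin is the TCP and whose axes are the tool frame's). Camera axes: x right, y down, z forward; pixel columns grow to the right and rows downward; lengths in m; the calibration is good to about 2 mm. A picture is of the moment at which its call begins: read the wrist's pose just before it.
- sign_off(): hands the job in, once; it reports no verdict.
Trained networks look in a picture, given as the dict that the camera call returned (one of the last four; its "shot" number tells which), for a name from the list of things; names that differ only in an ending like _2 or _b are one class to them, and where a whole thing is asked for, a point or a joint stands for the part that bears it (a point fixed in the world has none). Each returns a list of dicts, best first, with "score" (0 to 1); they miss things now and then, are a little off and sometimes report something else, mostly with a low value. They report only what shows in the picture. A call takes as long as a camera call.
- cut_out(name, picture): "pixels" (420x560 bool, what is visible of it) and "extent" ([centre column, centre row, width, height] in pixels, round what is visible of it).
The state is a dict: "time_s": time; "qpos": joint angles; "joint_velocities": joint speeds; "effort": joint torques, N m; "tool_pos": TCP position; "tool_rot": TCP orientation; "force": force on the tool from outside, world axes, zero at the start; "wrist_torque": the same for the moment, N m; "grip_width": finger opening in m.
Only numpy, scipy, OpenCV 4.12 (cv2) and the standard library are available. Lean on these libraries where they do the work, as an engineer would, in place of code of your own. Each camera call takes 0.05 s, during which the arm holds its last target.

## Working session

There is one attempt and no reset: what is moved stays moved. The work goes in short steps, Python scripts to look and compute and a tool call to move; the robot and the scene stay as the last step left them, time stands still between calls to the robot, and variables do not carry over. Pictures are saved under pics/ and viewed, and the job is handed in when it is done.

Besides the shell and the picture viewer there is one more tool, called after "Call:" as name(argument=value, ...) on one line, values as JSON. servo_tool: Moves the arm, as the interface text tells. Its arguments: {"type":"object","properties":{"rows":{"type":"array"},"force":{"type":"number"}},"required":["rows"]}

```bash
mkdir -p pics; ls
cat > h.py <<'E'
import numpy as np, cv2
from cell import *
def pts(p, mask, T=None):
    K=p["intrinsics"]; z=p["range_z"]; m=mask&(z>0)
    v,u=np.nonzero(m); d=z[m]
    c=np.stack([(u-K[0,2])*d/K[0,0],(v-K[1,2])*d/K[1,1],d],1)
    T=p["cam_to_world"] if T is None else T
    return c@T[:3,:3].T+T[:3,3]
E
python3 - <<'E'
from h import *
o=get_obs(); print({k:np.round(v,3) for k,v in o.items()})
for n in ["scene","top"]:
    p=read_camera(n); cv2.imwrite(f"pics/{n}0.png",p["frame"])
    for k in ["cabinet","gate","bolt","knob","lip","hinge","glass_dish","cream_jar","bracelet"]:
        try:
            r=cut_out(k,p)
        except Exception as e: print(n,k,"err",e); continue
        for q in r[:2]:
            P=pts(p,q["pixels"])
            if len(P): print(n,k,round(q["score"],2),np.round(q["extent"],0),"med",np.round(np.median(P,0),3),"min",np.round(np.percentile(P,3,0),3),"max",np.round(np.percentile(P,97,0),3),len(P))
E
```

```text
pics
{'time_s': np.float64(0.0), 'qpos': array([72.485, 18.438, -4.018, 83.175,  1.296, 78.541, -3.261]), 'joint_velocities': array([-0.081, -0.06 ,  0.03 , -0.053, -0.094,  0.05 , -0.07 ]), 'effort': array([ 0.0000e+00, -4.9127e+01, -4.0300e-01, -3.1253e+01, -6.4000e-02,
        4.3000e-02,  0.0000e+00]), 'tool_pos': array([ 0.204, -0.617,  0.232]), 'tool_rot': array([-177.103,   89.891,  111.223]), 'force': array([ 0.221, -0.921,  0.959]), 'wrist_torque': array([-0.026, -0.052, -0.038]), 'grip_width': np.float64(0.087)}
scene cabinet 0.85 [237. 237. 103.  81.] med [0.406 0.287 0.116] min [0.34  0.191 0.008] max [0.492 0.381 0.123] 5903
scene gate 0.6 [221. 209.  64.  17.] med [0.474 0.278 0.126] min [ 0.44   0.142 -0.274] max [0.77  0.342 0.169] 197
scene bolt 0.63 [207. 208.  34.  22.] med [0.473 0.279 0.157] min [0.468 0.269 0.11 ] max [0.51  0.323 0.169] 110
scene knob 0.58 [207. 208.  36.  23.] med [0.474 0.278 0.153] min [ 0.468  0.136 -0.274] max [0.774 0.3   0.169] 125
scene lip 0.66 [237. 238. 105.  80.] med [0.405 0.286 0.117] min [0.341 0.191 0.008] max [0.487 0.381 0.123
[... 1556 characters left out ...]
 192.  68.  39.] med [0.479 0.276 0.102] min [ 0.446  0.215 -0.002] max [0.516 0.342 0.169] 338
top glass_dish 0.79 [365. 198.  25.  28.] med [ 0.485 -0.05   0.008] min [ 0.455 -0.077  0.001] max [ 0.513 -0.019  0.019] 604
top cream_jar 0.74 [374. 239.  24.  19.] med [ 0.388 -0.065  0.016] min [ 0.367 -0.086 -0.001] max [ 0.408 -0.046  0.019] 328
top cream_jar 0.56 [224. 192.  64.  44.] med [0.476 0.274 0.103] min [ 0.439  0.212 -0.   ] max [0.516 0.341 0.168] 437
top bracelet 0.72 [228. 192.  62.  40.] med [0.478 0.275 0.102] min [0.443 0.211 0.098] max [0.517 0.343 0.169] 256
top bracelet 0.62 [225. 193.  62.  37.] med [0.476 0.275 0.104] min [0.439 0.215 0.091] max [0.513 0.34  0.169] 353
```

Run:
```python
from h import *
ims=[]
for n in ["scene","top"]:
    p=read_camera(n)
    P=pts(p,np.ones((420,560),bool))
    near=(abs(P[:,0]-.45)<.15)&(abs(P[:,1]-.28)<.15)
    k=P[near&(P[:,2]>.135)&(P[:,2]<.175)]
    print(n,"knob",len(k),k.mean(0),k.min(0),k.max(0)); t=k[k[:,2]>.163]; print("top",len(t),t.mean(0),t.min(0),t.max(0))
    c=P[near&(P[:,2]>.114)&(P[:,2]<.127)]
    r=cv2.minAreaRect((c[:,:2]*1000).astype(np.float32)); print("cab top rect",r, cv2.boxPoints(r))
    f=p["frame"][130:330,120:420] if n=="top" else p["frame"][130:330,120:420]
    ims.append(cv2.resize(f,None,fx=2.6,fy=2.6,interpolation=cv2.INTER_CUBIC))
    cv2.imwrite(f"pics/{n}1.png",ims[-1])
```

```text
scene knob 98 [0.47385264 0.27829289 0.15816448] [0.46671727 0.26645275 0.13794102] [0.48514175 0.28554787 0.17210661]
top 40 [0.47628686 0.27739358 0.1672243 ] [0.46923771 0.26782858 0.16317625] [0.48514175 0.28441666 0.17210661]
cab top rect ((428.1661376953125, 272.9609680175781), (220.2375030517578, 102.58507537841797), 62.08169937133789) [[331.2843  199.67404]
 [421.9301  151.64249]
 [525.048   346.2479 ]
 [434.40216 394.27945]]
top knob 80 [0.47639246 0.27447402 0.16286424] [0.46879428 0.26744792 0.14052629] [0.48462433 0.2832083  0.16990499]
top 57 [0.47752505 0.27581834 0.16712934] [0.4699633  0.26856495 0.16347643] [0.48462433 0.2832083  0.16990499]
cab top rect ((428.8231201171875, 272.1708679199219), (219.88442993164062, 100.29644012451172), 61.85988235473633) [[332.75058 198.87553]
 [421.19168 151.5728 ]
 [524.8956  345.4662 ]
 [436.45456 392.76892]]
```

View pics/top0.png

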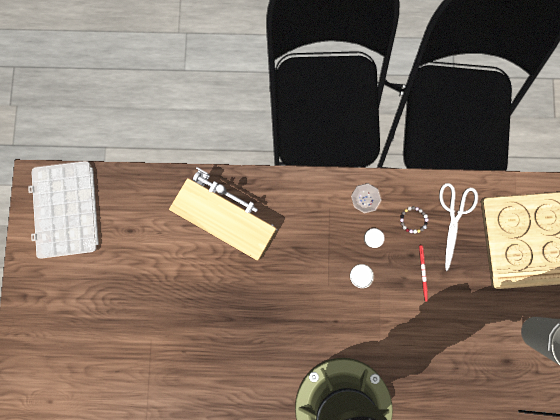

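View crop.

View pics/top1.png

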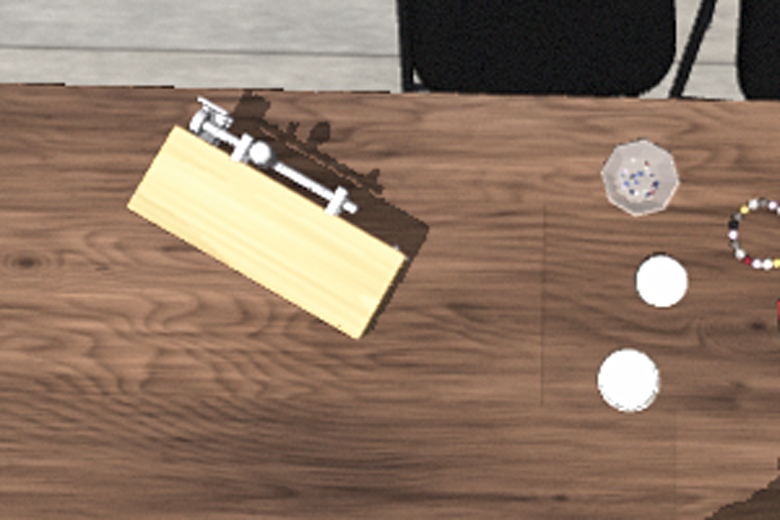

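View pics/scene1.png

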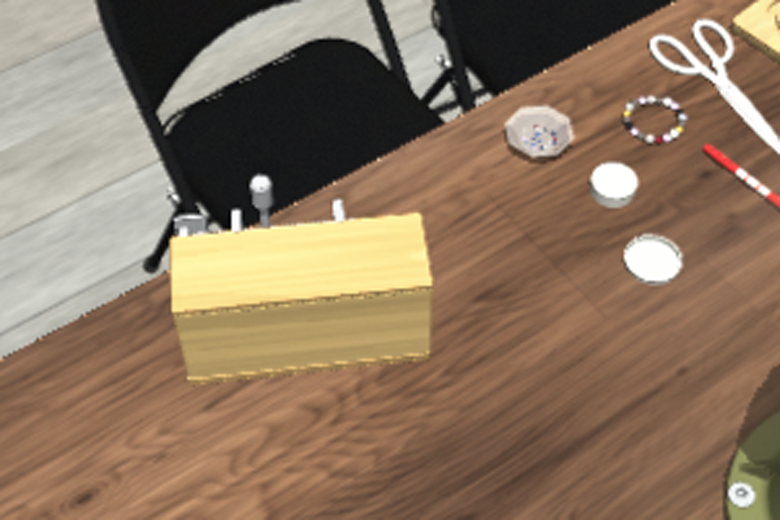

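Run:
```python
from h import *
from scipy.spatial.transform import Rotation as R
o=get_obs(); M=R.from_euler('xyz',o["tool_rot"],degrees=True).as_matrix(); print("tool axes\n",M.round(3))
p=read_camera("top"); q=cut_out("cabinet",p)[0]
hsv=cv2.cvtColor(p["frame"],cv2.COLOR_BGR2HSV)
w=np.zeros((420,560),bool); w[150:270,150:290]=True
m=w&(p["range_z"]>0)&(hsv[...,2]>150)&(hsv[...,1]>60)
P=pts(p,m); P=P[(P[:,2]>.11)&(P[:,2]<.13)]
print(len(P),cv2.minAreaRect((P[:,:2]*1000).astype(np.float32)))
```

```text
tool axes
 [[-0.     0.949  0.314]
 [-0.     0.314 -0.949]
 [-1.    -0.     0.   ]]
2173 ((419.55352783203125, 277.039794921875), (219.743408203125, 79.27409362792969), 61.86024856567383)
```

Call:
servo_tool(rows=[24,26,3,4,0,48,52,6,8,0,72,78,9,12,0,96,104,12,16,0,120,130,15,20,0,144,156,18,24,0,168,182,21,28,0,192,208,24,32,0,216,234,26,36,0,240,260,28,40,0], force=30)

```text
time_s: 2.03
tool_pos: [0.4453, -0.3557, 0.2621]
tool_rot: [-26.0, 89.9, -57.5]
force: [0.6, 0.1, 0.1]
grip_width: 0.0871
```

Call:
servo_tool(rows=[8,33,0,0,0,16,66,0,0,0,24,99,0,0,0,32,132,0,0,0,40,165,0,0,0,48,198,0,0,0,56,231,0,0,0,60,264,0,0,0,64,297,0,0,0,66,330,0,3.6,0])

```text
time_s: 2.87
tool_pos: [0.5105, -0.0254, 0.2618]
tool_rot: [6.1, 89.9, -21.9]
force: [0.9, 0.3, 1.4]
grip_width: 0.0872
```

Call:
servo_tool(rows=[-5,30,0,0,0,-10,60,0,0,0,-15,90,0,0,0,-20,120,0,0,0,-25,150,0,0,0,-30,180,0,0,0,-35,210,0,0,0,-43,240,0,0,0,-43,240,0,0,0,-43,240,0,0,0])

```text
time_s: 3.7
tool_pos: [0.4664, 0.2151, 0.2619]
tool_rot: [48.6, 90.0, 20.8]
force: [0.4, -0.9, -0.2]
grip_width: 0.0869
```

Run:
```python
from h import *
from scipy.spatial.transform import Rotation as R
o=get_obs(); M=R.from_euler('xyz',o["tool_rot"],degrees=True).as_matrix()
p=read_camera("wrist"); cv2.imwrite("pics/w1.png",p["frame"])
T=np.eye(4);T[:3,:3]=M;T[:3,3]=o["tool_pos"]; T=T@p["tool_from_camera"]
P=pts(p,np.ones((420,560),bool),T)
near=(abs(P[:,0]-.45)<.15)&(abs(P[:,1]-.28)<.15)
t=P[near&(P[:,2]>.163)&(P[:,2]<.173)]
print(o["tool_pos"],o["qpos"].round(1),M[:,2].round(3)); print(len(t),t.mean(0),t.min(0),t.max(0))
if len(t): print(cv2.minEnclosingCircle((t[:,:2]*1000).astype(np.float32)))
print(np.percentile(P[:,2],[1,50,99]))
```

```text
[0.46642492 0.21511175 0.26188267] [ 20.9   3.8 -50.2  98.4   3.   79.2 -57.6] [ 0.885 -0.466  0.   ]
377 [0.48110896 0.27733709 0.16792224] [0.47197984 0.26865631 0.16315789] [0.48934453 0.28591227 0.17062956]
((480.75738525390625, 277.2043762207031), 8.782886505126953)
[-0.75213649  0.00144073  0.37039175]
```

View pics/w1.png

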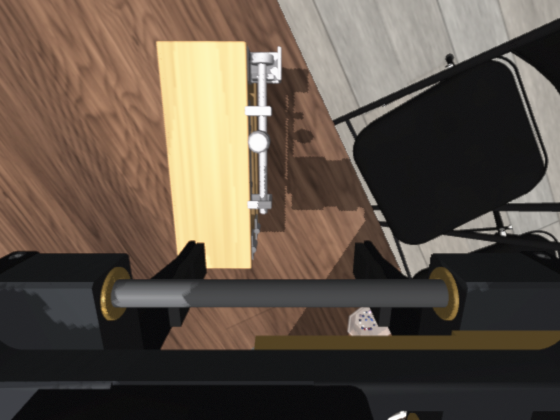

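Call:
servo_tool(rows=[6,31,0,0,0,12.5,62,0,0,0,12.5,62,-25,0,0,12.5,62,-50,0,0,12.5,62,-75,0,0,12.5,62,-95,0,0,12.5,62,-110,0,0,12.5,62,-117,0,0,12.5,62,-117,0,0,12.5,62,-117,0,0], force=12)

```text
time_s: 4.58
tool_pos: [0.4805, 0.2741, 0.1449]
tool_rot: [-15.4, 90.0, -43.6]
force: [0.6, -0.6, 0.9]
grip_width: 0.0869
```

Run:
```python
from h import *
o=get_obs(); print(o["tool_pos"],o["qpos"].round(1),o["force"])
p=read_camera("wrist"); cv2.imwrite("pics/w2.png",p["frame"])
```

```text
[0.48052653 0.27409945 0.14489743] [ 12.1  16.6 -51.2 102.1  13.9  67.9 -71.4] [ 0.62845698 -0.5991995   0.87274403]
```

View pics/w2.png

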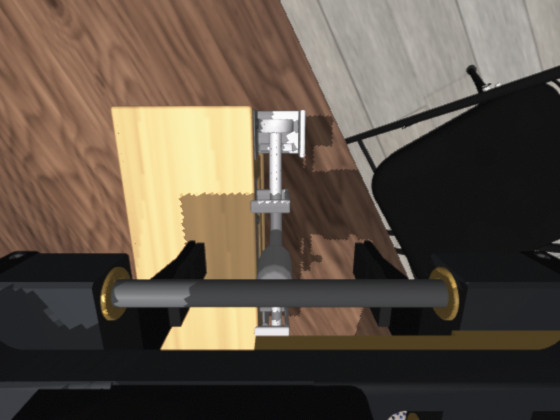

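Call:
servo_tool(rows=[0,2,0,0,0.5,0,2,0,0,0.7,0,2,0,0,0.9,0,2,0,0,1,0,2,0,0,1,0,2,0,0,1,0,2,0,0,1,0,2,0,0,1,0,2,0,0,1,0,2,0,0,1], force=25)

```text
time_s: 5.47
tool_pos: [0.4798, 0.2769, 0.1445]
tool_rot: [-90.4, 90.0, -118.5]
force: [0.2, 1.1, 0.2]
grip_width: 0.0282
```

Call:
servo_tool(rows=[0,0,0,0,1,0,0,0,0,1,0,0,0,0,1,0,0,0,0,1,0,0,0,0,1], force=30)

```text
time_s: 5.88
tool_pos: [0.4795, 0.2771, 0.1446]
tool_rot: [-144.3, 90.0, -172.3]
force: [-1.9, 0.5, 1.2]
grip_width: 0.017
```

Call:
servo_tool(rows=[0,0,3,0,1,0,0,6,0,1,0,0,9,0,1,0,0,10,0,1,0,0,10,0,1,0,0,10,0,1], force=35)

```text
time_s: 6.38
tool_pos: [0.4798, 0.2769, 0.1547]
tool_rot: [0.0, 90.0, -28.1]
force: [-0.9, 0.0, -0.9]
grip_width: 0.0166
```

Run:
```python
from h import *
o=get_obs(); print(o["tool_pos"],o["qpos"].round(1),o["force"],o["grip_width"])
p=read_camera("scene"); cv2.imwrite("pics/s2.png",cv2.resize(p["frame"][150:310,150:350],None,fx=3.5,fy=3.5,interpolation=cv2.INTER_CUBIC))
p=read_camera("wrist"); cv2.imwrite("pics/w3.png",p["frame"])
```

```text
[0.47981664 0.27690947 0.15466167] [ 12.1  16.2 -51.5 101.4  13.5  69.  -71.3] [-0.94734266  0.03092074 -0.93151288] 0.016601197414473277
```

View pics/w3.png

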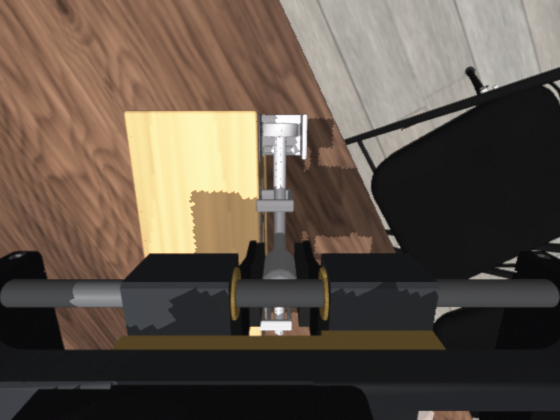

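View pics/s2.png

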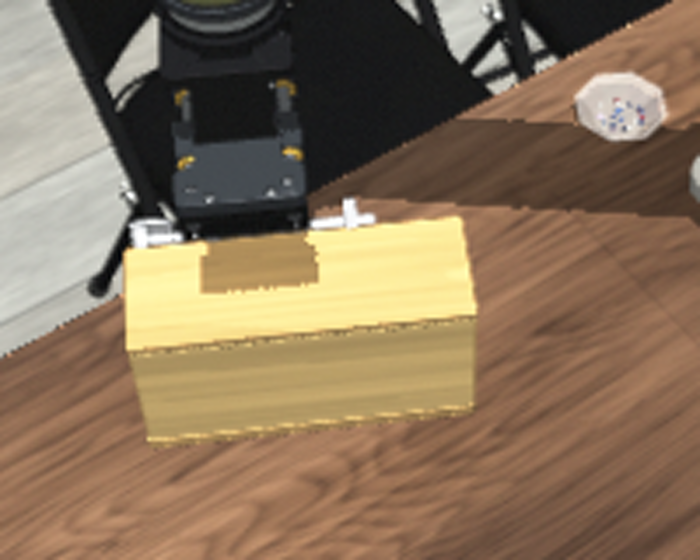

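Call:
servo_tool(rows=[-2.4,-4.4,0,0,1,-4.7,-8.8,0,0,1,-7.1,-13.2,0,0,1,-9.4,-17.6,0,0,1,-11.8,-22.1,0,0,1,-13.7,-25.6,0,0,1,-15.1,-28.2,0,0,1,-15.1,-28.2,0,0,1])

```text
time_s: 7.15
tool_pos: [0.4643, 0.2477, 0.1545]
tool_rot: [-80.3, 89.9, -108.4]
force: [-1.8, 1.2, -0.7]
grip_width: 0.0173
```

Run:
```python
from h import *
o=get_obs(); print(o["tool_pos"],o["qpos"].round(1),o["force"],o["grip_width"])
p=read_camera("wrist"); cv2.imwrite("pics/w4.png",p["frame"])
```

```text
[0.46429195 0.24766595 0.15450175] [ 16.2  12.  -51.9 105.   10.2  67.9 -67.1] [-1.81322034  1.15977354 -0.69172097] 0.01730166546352834
```

View pics/w4.png

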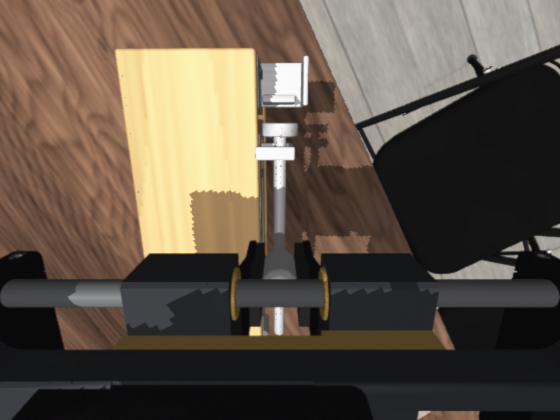

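Run:
```python
import numpy as np
X=np.array([-.882,.4716]);Y=np.array([-.4716,-.882])
for th in [2.5,5,7.5,10,12.5,15,17.5,20,22.5,25,27.5,30]:
    t=np.radians(th);c,s=np.cos(t),np.sin(t)
    x,y=-15,-91.5
    d=(x*c+y*s-x)*X+(-x*s+y*c-y)*Y
    print(th,d.round(1))
```

```text
2.5 [ 3.2 -2.5]
5 [ 6.2 -5.2]
7.5 [ 9.1 -8. ]
10 [ 11.9 -10.9]
12.5 [ 14.6 -13.9]
15 [ 17.1 -17.1]
17.5 [ 19.5 -20.4]
20 [ 21.8 -23.7]
22.5 [ 23.9 -27.2]
25 [ 25.8 -30.7]
27.5 [ 27.6 -34.4]
30 [ 29.3 -38.1]
```

Call:
servo_tool(rows=[3.2,-2.5,0,-2.5,1,6.2,-5.2,0,-5,1,9.1,-8,0,-7.5,1,11.9,-10.9,0,-10,1,14.6,-13.9,0,-12.5,1,17.1,-17.1,0,-15,1,17.1,-17.1,0,-15,1])

```text
time_s: 7.78
tool_pos: [0.4819, 0.231, 0.1543]
tool_rot: [-112.0, 89.9, -155.2]
force: [-1.9, 2.4, -2.3]
grip_width: 0.0166
```

Run:
```python
from h import *
o=get_obs(); print(o["tool_pos"],o["qpos"].round(1),o["force"],o["grip_width"])
p=read_camera("wrist"); cv2.imwrite("pics/w5.png",p["frame"])
```

```text
[0.48193306 0.23101862 0.15429646] [ 15.6  12.6 -48.9 104.   10.2  68.  -79.7] [-1.92639361  2.39860918 -2.29358894] 0.016560879550003623
```

View pics/w5.png

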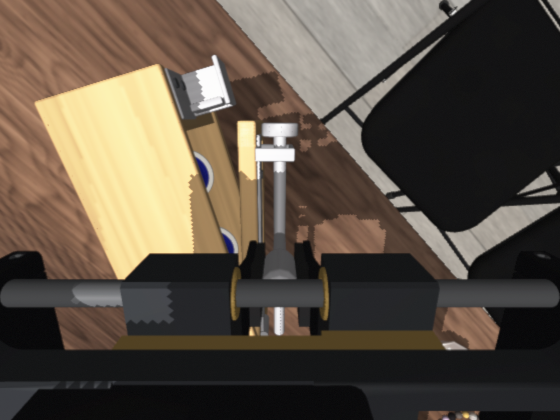

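Call:
servo_tool(rows=[2.4,-3.3,0,-2.5,1,4.7,-6.6,0,-5,1,6.8,-10.1,0,-7.5,1,8.7,-13.6,0,-10,1,10.5,-17.3,0,-12.5,1,12.2,-21,0,-15,1,12.2,-21,0,-15,1,12.2,-21,0,-15,1,12.2,-21,0,-15,1])

```text
time_s: 8.58
tool_pos: [0.4937, 0.2114, 0.1546]
tool_rot: [172.3, 90.0, 114.4]
force: [-2.1, 2.3, -0.6]
grip_width: 0.0168
```

Run:
```python
from h import *
o=get_obs(); print(o["tool_pos"],o["tool_rot"],o["qpos"].round(1),o["joint_velocities"].round(2),o["force"],o["grip_width"])
p=read_camera("wrist"); cv2.imwrite("pics/w6.png",p["frame"])
p=read_camera("top"); cv2.imwrite("pics/t6.png",cv2.resize(p["frame"][130:290,130:330],None,fx=3.5,fy=3.5,interpolation=cv2.INTER_CUBIC))
for k in ["glass_dish","cream_jar","bracelet"]:
    for q in cut_out(k,p)[:2]:
        P=pts(p,q["pixels"]); print(k,q["score"],np.median(P,0).round(3))
```

```text
[0.4936601  0.21140832 0.15459642] [172.29750791  89.97623957 114.37136039] [ 15.7  12.3 -46.2 103.7   9.5  67.9 -91.4] [ 0.06 -0.14 -0.04 -0.02  0.14  0.06 -0.27] [-2.11798076  2.33428226 -0.60853539] 0.016834696666983413
glass_dish 0.87 [ 0.485 -0.05   0.009]
cream_jar 0.6 [ 0.388 -0.067  0.016]
bracelet 0.51 [ 0.427 -0.167  0.007]
```

View pics/w6.png

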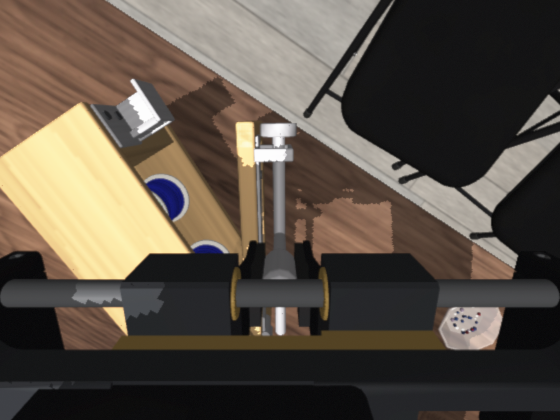

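View pics/t6.png

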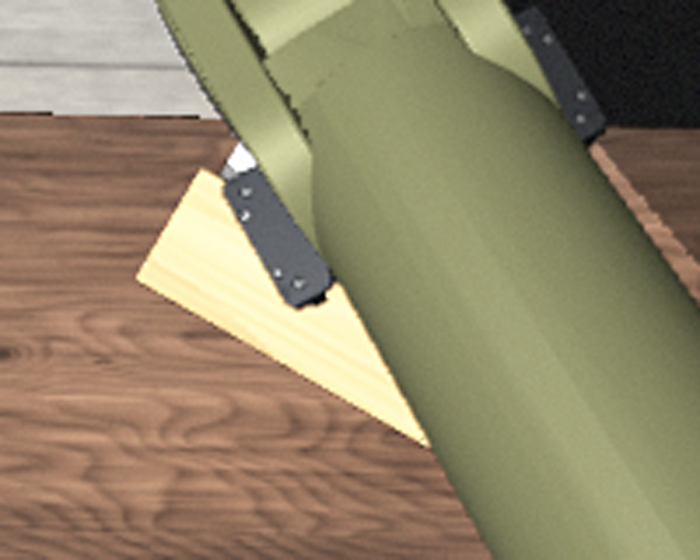

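Run:
```python
from h import *
o=get_obs(); print(o["time_s"],o["tool_pos"],o["grip_width"]); print(sign_off())
```

```text
8.8333 [0.49383116 0.21096136 0.15458248] 0.01660785866406256
the job is handed in; nothing more can be done
None
```

I handed the job in at 8.8 s with the gripper still holding the knob, the gate open about 30° and the bolt drawn back. `sign_off` gave no verdict. I gripped the knob from above, lifted the bolt 10 mm over the lip, drew it back about 33 mm and swung the gate with it.

**Gate angle:** the last wrist picture shows the gate parallel to the tool, which I had turned 30°. The joint angle itself cannot be read directly.

**Bolt:** the wrist picture shows the collar clear of the keeper. Its gap to the guide loop did not change while the gate opened. The bolt's starting draw (0–8 mm) was not measured, so it is drawn back by at least about 33 mm.

**Grip:** the grip was set to 35 N, the opening read 16.6 mm and the outside force was about 3 N. The knob is given as 18 mm, so the opening reads slightly small.

**Nearby things:** the glass dish and jar were measured within 2 mm of where they started. The bracelet read about 6 mm from its first scene-camera position. That was a low-score detection (0.51), and the arm never came near it, so I take it as measurement noise.

The knob's first positions from the top and wrist cameras differed by about 4 mm; I used the value between them, and the grasp held.

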